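Prise open the white coffee tin

TASK

Pick up the palette knife from the chopping board, slide its blade under the overhanging front lip of the white tin's hinged lid and prise the lid up until it stays open by at least 35 degrees; then lay the knife back flat on the board. Touch the white tin only with the knife, never with the robot itself, and leave the blue tin shut.

Things in the scene. Friction and masses are not known exactly. Their poses are not given: they have to be found in the camera images.
- knife: Palette knife, about 60 g, lying flat on the board, blade level. Origin: underside of the black handle at the gripping point, near the centre of mass; x to the blade tip, z up. Handle 18 mm wide (y), 22 mm high, from x = -75 to +20 mm. Steel blade 26 mm wide, 2 mm thick, from there to its square tip at x = +110 mm, its middle plane 11 mm above the origin.
- board: Wooden chopping board, fixed, 300 mm (x) by 220 mm (y), 18 mm thick, with a short grip at its -x end. Origin: centre of its underside, on the worktop; z up. Its top is 18 mm above the origin.
- white_tin: White tin, fixed, 130 (x) x 110 (y) x 60 mm high without lid. Origin: centre of underside; front wall at x = -65 mm faces the robot. Its flat lid, 148 x 114 x 4 mm, is hinged (axis y) on the far rim at x = +65, z = 60.5 mm. Shut, its underside is at z = 60.5 mm and its front lip juts 18 mm past the front wall, to x = -83 mm, open below down to the worktop.
- white_lid (a joint): Opening angle of the white tin's lid, rad: 0 shut, growing as the front lip swings up and back, to 1.8. The hinge is stiff: the lid stays at any angle where it is left. About 1 to 2 N under the lip moves it.
- blue_lid (a joint): Opening angle of the lid of the blue tin, a bystander of the same build as the white one, rad: 0 shut.
Things that resemble listed ones, but are neither listed nor needed, are in the scene too. What is meant by the knife is not brown, and is the larger of those in its own colour.

How it is judged:
On the way:
1. the palette knife, under the lip, has raised the white lid a little (more than 0.15 rad) and bears on it (value of joint white_lid above 0.15 rad and contact force between knife and white_tin above 0.3 N), for 0.1 s.
At the end, for the whole second after the job is handed in: White lid at rest, open more than 0.6 rad (about 35 degrees); blue lid under 0.1 rad; knife at rest and flat (within 0.2 rad) on the board, its gripping point at least 5 mm inside the edges of the 300 x 220 mm board and its underside within 10 mm of the board's top (value of joint white_lid above 0.6 rad and value of joint blue_lid below 0.1 rad and velocity of joint white_lid between -0.05 and 0.05 rad/s and x of knife in the frame of board between -0.145 and 0.145 m and y of knife in the frame of board between -0.105 and 0.105 m and z of knife in the frame of board between 0.01 and 0.028 m and angle between knife's own z axis and vertical below 0.2 rad and linear speed of knife below 0.02 m/s); the robot touches nothing.
It fails at once if the robot itself (fingers or arm) touches the white tin or its lid (contact force between any of the fingers, the arm and white_tin above 1 N).
It fails at once if the blue lid is opened (value of joint blue_lid above 0.1 rad).
It also fails if it takes over 64 s, if anything falls off the work surface, if the arm or the gripper's body presses on something with over 40 N, if the wrist force passes 120 N, or if a joint passes its speed limit or range.

ROBOT

A 6-joint arm with a two-finger parallel gripper is mounted at the origin on the work surface. World frame = base frame: x ahead of the robot, y to its left, z up, the work surface at z = 0. Lengths are in m, angles in rad, forces in N, time in s.
With the tool pointing down it reaches from about 0.375 to 0.9 m from the base axis. Payload 3.1 kg.
Tool frame: the origin (TCP) lies on the centre line of the jaws, within the pads' length; the fingertips stand robot.tip_reach ahead of it and the grasp point (between the pads) lies 8 mm behind it (robot.tip_reach is the distance from the TCP to the fingertips, in m); z points along the fingers, y is the line along which they close (so a half turn about z gives the same grasp; the last joint's range is limited). The gripper opens to 87 mm and grips with 3 to 60 N. Pads are 19 mm wide; open, the fingers measure 117 mm over their backs; the gripper's body (75 mm by 190 mm) begins 51 mm behind the grasp point.
Start: joints at [-1.284, 0.527, 1.433, -0, 1.181, -0.178], TCP at [0.281, -0.558, 0.234] pointing down, gripper open.
Joint ranges: [-3.08, 3.08], [-0.75, 2.2], [0.22, 2.44], [-1.43, 4.57], [0, 2.65], [-2.85, 2.85]. Speed limits (rad/s): [2.79, 2.79, 3.14, 3.14, 3.14, 3.14].

INTERFACE

Orientations are given as a unit quaternion [x, y, z, w].
In Python, from rig import robot gives the robot as it stands.
- The arm moves only by the tool jog_arm, never from a script. Its argument "motion" is one flat list of numbers, 7 for each row, row after row: the shift along the tool's x, y, z scaled (see below), then the turn, a rotation vector about the tool's x, y, z scaled (see below), then the gripper's target within -1 to 1 (shut at 1, half-way at 0, fully open at -1). In form: [x, y, z, rx, ry, rz, hand, x, y, z, rx, ry, rz, hand, ...]. A call has 1 to 12 rows; each row shifts and turns the commanded pose from where the row before left it, along the tool's axes as they then stand; what a row does not reach is not made up. The controller multiplies each number of a shift by 4 cm and each number of a turn by 4 degrees. A row lasts 1/8 s, in which the tool goes at most 62.5 mm and 10.7 degrees, less where a joint would pass 70% of its speed; a pose out of reach is approached as far as the arm can. A call with a number of a shift or a turn outside -1 to 1 is refused whole. A call with a gripper value outside its range is refused whole. The fingers move at their own pace and stop on an object; "grip_force" is the grip in N (left out, the last holds). Time passes only in rows, so rows that do not move let the fingers close. It gives the time, the measured TCP pose, the force, the opening and the grip force at its end, in the units of the state.
- robot.get_obs(): the state, without advancing time (a new reading comes with each control period).
- robot.camera(name): name is "scene" or "top" or "wrist"; returns the picture (480x640x3 uint8, blue, green, red); there is no depth.
- robot.calibration(name): a dict with "fx", "fy", "cx", "cy" (pixels), "dist_coeffs" ([k1, k2, p1, p2, k3] as OpenCV has them; the pictures are not rectified), "R" (3x3) and "t" (3): a world point X has camera coordinates R X + t; the wrist camera has in their place "T_tool_cam" (4x4, takes a point from camera to tool coordinates, whose origin is the TCP and whose axes are the flange's). Camera axes: x right, y down, z forward; pixel columns grow to the right and rows downward; lengths in m; the calibration is good to about 2 mm. A picture is of the moment at which its call begins: read the wrist's pose just before it. calibration takes no time and is no camera call.
- robot.hand_in(): hands the job in; it is judged then, once.
The state is a dict: "time": time; "q": joint angles; "joint_velocities": joint speeds; "joint_torque": joint torques, N m; "position": TCP position; "tool_rot": TCP orientation; "ft_force": force on the tool from outside, world axes, zero at the start; "moment": the same for the moment, N m; "grip_width": finger opening in m; "grip_force": force on a finger pad.
Only numpy, scipy, OpenCV 4.12 (cv2) and the standard library are available. Lean on these libraries where they do the work, as an engineer would, in place of code of your own. Each camera call takes 0.05 s, during which the arm holds its last target. There are 200 camera calls.

## Working session

There is one attempt and no reset: what is moved stays moved. The work goes in short steps, Python scripts to look and compute and a tool call to move; the robot and the scene stay as the last step left them, time stands still between calls to the robot, and variables do not carry over. Pictures are saved under pics/ and viewed, at most 10 in all, crops included, and the job is handed in when it is done.

Besides the shell and the picture viewer there is one more tool, called after "Request:" as name(argument=value, ...) on one line, values as JSON. jog_arm: Moves the arm, as the interface text tells. Shifts and turns lie within -1 to 1; 1 stands for 4 cm of shift or 4 degrees of turn. Its arguments: {"type":"object","properties":{"motion":{"type":"array","items":{"type":"number"}},"grip_force":{"type":"number"}},"required":["motion"]}

```bash
mkdir -p pics
python3 - <<'E'
from rig import robot
import cv2
for n in("scene","top"):
    cv2.imwrite(f"pics/{n}0.png",robot.camera(n))
    c=robot.calibration(n);print(n,c)
o=robot.get_obs();print(o,robot.tip_reach)
E
```

```text
scene {'fx': 503.0367494061742, 'fy': 503.0367494061742, 'cx': 319.1799238676167, 'cy': 233.9335127090537, 'dist_coeffs': array([-0.07333503,  0.        ,  0.        ,  0.        ,  0.        ]), 'R': array([[-0.03997084,  0.99907517, -0.01584753],
       [ 0.59472454,  0.01104276, -0.80385371],
       [-0.80293527, -0.04155562, -0.59461591]]), 't': array([ 0.05010757, -0.19184926,  1.58492657])}
top {'fx': 593.4098305750674, 'fy': 593.4098305750674, 'cx': 315.10199916033673, 'cy': 244.9669969449117, 'dist_coeffs': array([-0.00377329,  0.        ,  0.        ,  0.        ,  0.        ]), 'R': array([[-0.02178812, -0.99964657, -0.01523169],
       [-0.98341576,  0.02417318, -0.17974732],
       [ 0.18005199,  0.01106273, -0.98359488]]), 't': array([-0.02330308,  0.45786779,  1.30177515])}
{'time': 0.1, 'q': array([-1.28349759e+00,  5.28392874e-01,  1.43380431e+00, -1.40022360e-05,
        1.18140366e+00, -1.78515268e-01]), 'joint_velocities': array([-0.00067446, -0.001217  , -0.00522838, -0.00201064,  0.00019339,
        0.00068424]), 'joint_torque': array([-1.97452619e-04, -4.40985954e+01, -1.77150983e+01,  6.35277084e-02,
        5.33916685e-02, -4.57465251e-05]), 'position': array([ 0.28054401, -0.55776257,  0.2326478 ]), 'tool_rot': array([ 9.72998445e-01,  2.30809483e-01, -6.10522733e-05, -1.00225744e-03]), 'ft_force': array([ 0.66906135, -0.18643329, -0.14051942]), 'moment': array([-0.03303636,  0.00479888, -0.03017823]), 'grip_force': 0.0, 'grip_width': 0.08721577849828788} 0.011
```

View pics/top0.png

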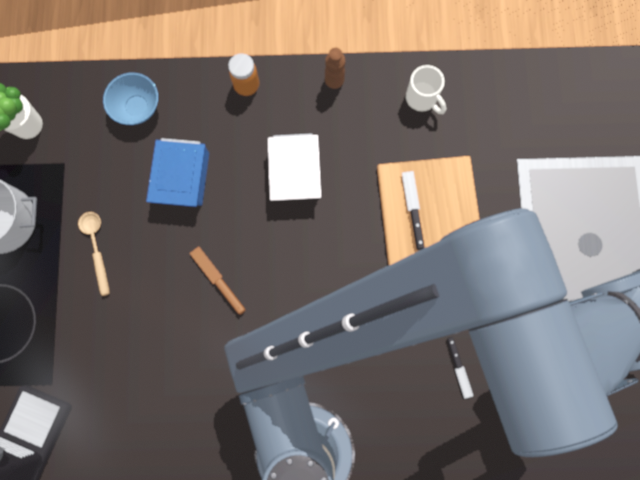

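View pics/scene0.png

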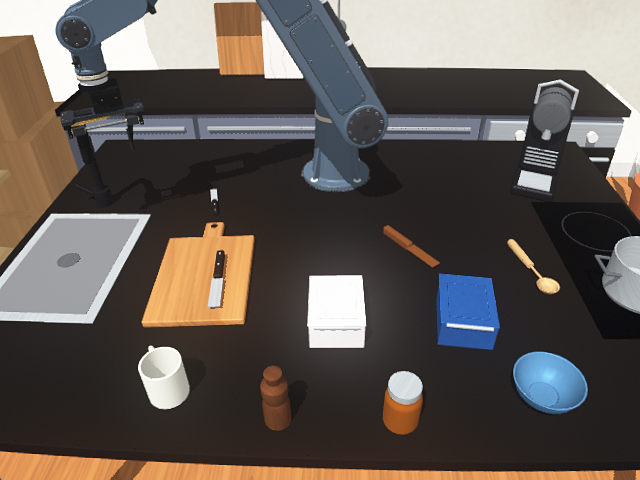

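The top view shows the knife on the board (tip near (409,173), handle end near (420,248)). The white tin is at (295,168) and the blue tin at (178,173).

Run:
```python
import cv2,numpy as np
a=cv2.imread("pics/top0.png");b=cv2.imread("pics/scene0.png")
c=cv2.resize(a[150:260,370:490],None,fx=4,fy=4,interpolation=cv2.INTER_CUBIC)
d=cv2.resize(a[125:210,260:330],None,fx=4,fy=4,interpolation=cv2.INTER_CUBIC)
o=np.zeros((600,800,3),np.uint8);o[:440,:480]=c;o[:340,500:780]=d
cv2.imwrite("pics/c1.png",o)
o=np.zeros((600,800,3),np.uint8)
c=cv2.resize(b[215:330,140:260],None,fx=4,fy=4,interpolation=cv2.INTER_CUBIC)
d=cv2.resize(b[270:355,300:372],None,fx=4,fy=4,interpolation=cv2.INTER_CUBIC)
o[:460,:480]=c;o[:340,500:788]=d
cv2.imwrite("pics/c2.png",o)
```

```text
(no output)
```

View pics/c1.png

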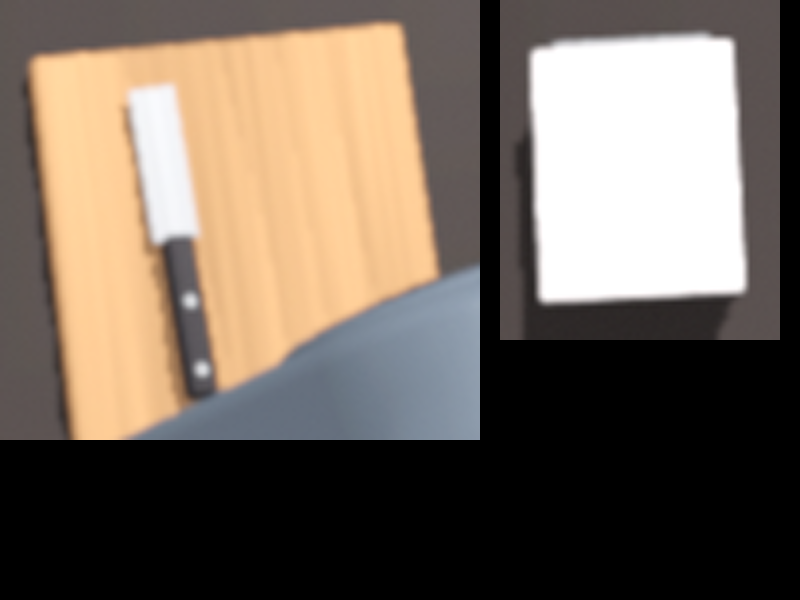

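View pics/c2.png

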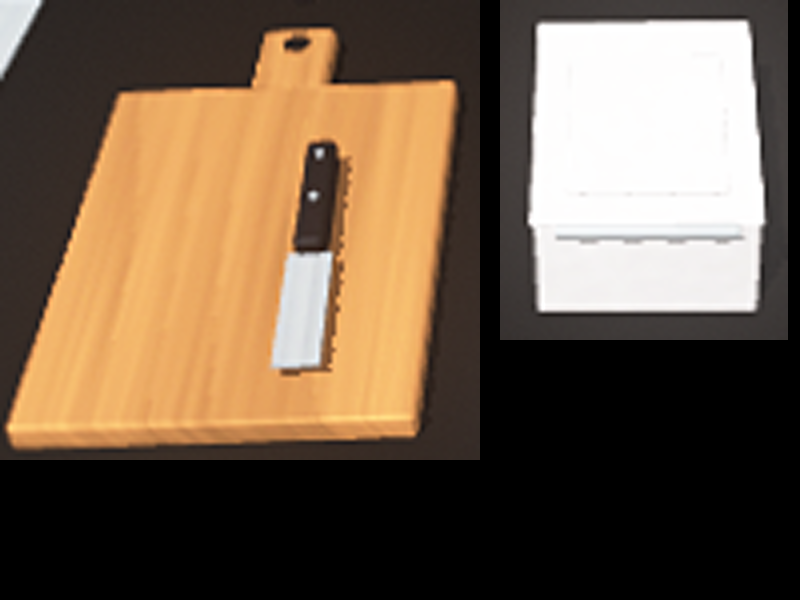

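Knife blade, handle, lid and board corners are all readable in both views, so I'll fit poses by reprojection.

```bash
cat > fit.py <<'E'
import cv2,numpy as np
from rig import robot
from scipy.optimize import least_squares
C={n:robot.calibration(n) for n in("top","scene")}
def proj(n,P):
    c=C[n];K=np.array([[c["fx"],0,c["cx"]],[0,c["fy"],c["cy"]],[0,0,1]])
    return cv2.projectPoints(np.array(P,float),cv2.Rodrigues(c["R"])[0],c["t"],K,c["dist_coeffs"])[0][:,0]
def fit(pts,z0,x0):
    def res(p):
        c,s=np.cos(p[2]),np.sin(p[2]);r=[]
        for n,u,v,X,Y,Z in pts:
            r+=list(proj(n,[[p[0]+c*X-s*Y,p[1]+s*X+c*Y,z0+Z]])[0]-[u,v])
        return r
    s=least_squares(res,x0);return s.x,np.round(s.fun.reshape(-1,2),1).tolist()
E
python3 - <<'E'
from fit import *
def P(n,o,u,v,*X): return (n,o[0]+u/4-.375,o[1]+v/4-.375,*[a/1000 for a in X])
T=(370,150);S=(140,215);TL=(135,125);SL=(175,270)
kn=[P("top",T,130,90,110,13,12),P("top",T,176,85,110,-13,12),P("top",T,198,235,20,-13,12),P("top",T,153,243,20,13,12),
P("scene",S,272,366,110,-13,12),P("scene",S,321,369,110,13,12),P("scene",S,332,255,20,13,12),P("scene",S,288,253,20,-13,12),P("scene",S,308,143,-75,-9,22),P("scene",S,336,145,-75,9,22)]
ti=[P("top",TL,530,48,65,57,64.5),P("top",TL,733,38,65,-57,64.5),P("top",TL,746,292,-83,-57,64.5),P("top",TL,540,302,-83,57,64.5),
P("scene",SL,537,23,-83,-57,64.5),P("scene",SL,749,21,-83,57,64.5),P("scene",SL,765,224,65,57,64.5),P("scene",SL,530,224,65,-57,64.5)]
bo=[P("top",T,30,58,150,110,18),P("top",T,402,24,150,-110,18),P("scene",S,120,95,-150,-110,18),P("scene",S,456,82,-150,110,18),P("scene",S,10,430,150,-110,18),P("scene",S,418,418,150,110,18)]
for n,p,z in(("knife",kn,.018),("tin",ti,0),("board",bo,0)): print(n,*fit(p,z,[.6,-.1,0]))
from scipy.spatial.transform import Rotation as R
print(R.from_quat(robot.get_obs()["tool_rot"]).as_matrix().round(3))
E
```

```text
knife [ 0.51875101 -0.26397093  0.10739321] [[-0.4, 0.0], [-0.9, -0.1], [-0.2, -0.4], [-0.1, -1.0], [-0.6, 0.3], [-0.7, -1.1], [0.1, -0.3], [-0.3, 0.8], [-0.2, -0.9], [0.2, -1.8]]
tin [0.64421528 0.01076744 0.0279908 ] [[0.5, 0.7], [-0.8, 0.6], [-0.7, -0.7], [0.4, -0.6], [0.3, 0.0], [-0.4, 0.3], [-0.3, -0.2], [-0.1, -0.1]]
board [ 0.51055621 -0.30322544  0.07276146] [[-0.6, -0.2], [-0.9, -0.6], [-0.2, -1.2], [0.4, -0.7], [-1.4, -0.2], [-0.1, -0.2]]
[[ 0.893  0.449 -0.001]
 [ 0.449 -0.893  0.002]
 [ 0.    -0.002 -1.   ]]
```

Request:
jog_arm(motion=[0,0,0,0,0,0.86,-1,0,0,0,0,0,0.86,-1,0,0,0,0,0,0.86,-1,0,0,0,0,0,0.86,-1,0,0,0,0,0,0.86,-1,0,0,0,0,0,0.84,-1,0.67,-0.67,0,0,0,0,-1,0.67,-0.67,0,0,0,0,-1,0.67,-0.67,0,0,0,0,-1,0.67,-0.67,0,0,0,0,-1,0.67,-0.67,0.2,0,0,0,-1,0.67,-0.67,0.4,0,0,0,-1])

```text
time: 1.6
position: [0.4243, -0.3806, 0.2096]
tool_rot: [0.999, 0.053, 0.0, 0.001]
ft_force: [-0.2, 0.0, -0.7]
grip_width: 0.0871
grip_force: 0.0
```

Request:
jog_arm(motion=[0.67,-0.67,0.4,0,0,0,-1,0.67,-0.67,0.4,0,0,0,-1,0.67,-0.67,0.4,0,0,0,-1,0.67,-0.67,0.4,0,0,0,-1,0,0,0,0,0,0,-1,0,0,0,0,0,0,-1])

```text
time: 2.35
position: [0.5184, -0.2635, 0.1454]
tool_rot: [0.999, 0.054, -0.0, 0.0]
ft_force: [-0.3, -0.1, 0.7]
grip_width: 0.0873
grip_force: 0.0
```

```bash
cat > go.py <<'E'
import numpy as np
from rig import robot
from scipy.spatial.transform import Rotation as R
def delta(pos,yaw,pitch=0):
    "units to target TCP pose (tool down, tool x at yaw; pitch lifts the tip)"
    o=robot.get_obs();M=R.from_quat(o["tool_rot"])
    T=R.from_euler("z",yaw)*R.from_euler("y",-pitch)*R.from_euler("x",np.pi)
    print("t",round(o["time"],2),"pos",o["position"].round(4),"w",round(o["grip_width"],4),"F",o["ft_force"].round(2),"gf",round(o["grip_force"],1))
    print("shift u",(M.inv().apply(np.array(pos)-o["position"])/.04).round(3),"turn u",((M.inv()*T).as_rotvec(degrees=True)/4).round(3))
E
python3 - <<'E'
from go import *
import cv2
delta([.519,-.264,.0315],.107)
cv2.imwrite("pics/w1.png",robot.camera("wrist"))
c=robot.calibration("wrist");print(c)
E
```

```text
t 2.35 pos [ 0.5184 -0.2635  0.1454] w 0.0873 F [-0.32 -0.15  0.71] gf 0.0
shift u [0.015 0.013 2.848] turn u [0.002 0.007 0.007]
{'fx': 376.7511985030818, 'fy': 376.7511985030818, 'cx': 319.39148510320916, 'cy': 239.62261022629255, 'dist_coeffs': array([-0.01839263,  0.        ,  0.        ,  0.        ,  0.        ]), 'T_tool_cam': array([[ 1.38880137e-03, -9.67611595e-01, -2.52439839e-01,
         7.01943108e-02],
       [ 9.99998297e-01,  1.65059052e-03, -8.25271965e-04,
         9.72744705e-04],
       [ 1.21521753e-03, -2.52438263e-01,  9.67612240e-01,
        -1.51322149e-01],
       [ 0.00000000e+00,  0.00000000e+00,  0.00000000e+00,
         1.00000000e+00]])}
```

View pics/w1.png

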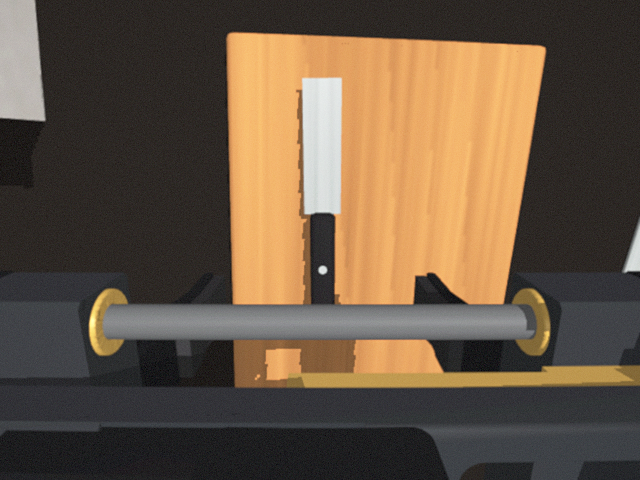

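The wrist view shows the knife vertical along column 322, centred between the fingers. I'll descend.

Request:
jog_arm(motion=[0,0,0.7,0,0,0,-1,0,0,0.7,0,0,0,-1,0,0,0.7,0,0,0,-1,0,0,0.5,0,0,0,-1,0,0,0.2,0,0,0,-1,0,0,0,0,0,0,-1,0,0,0,0,0,0,-1])

```text
time: 3.28
position: [0.5191, -0.2641, 0.0346]
tool_rot: [0.999, 0.053, 0.001, 0.001]
ft_force: [-0.7, -0.5, -1.3]
grip_width: 0.087
grip_force: 0.0
```

Run:
```python
from go import *
delta([.519,-.264,.0315],.107)
```

```text
t 3.27 pos [ 0.5191 -0.2641  0.0346] w 0.087 F [-0.71 -0.52 -1.29] gf 0.0
shift u [-0.002 -0.003  0.077] turn u [ 0.02  -0.021 -0.007]
```

Request:
jog_arm(motion=[0,0,0.06,0,0,0,-1,0,0,0,0,0,0,1,0,0,0,0,0,0,1,0,0,0,0,0,0,1,0,0,0,0,0,0,1,0,0,0,0,0,0,1,0,0,0,0,0,0,1,0,0,0,0,0,0,1,0,0,0,0,0,0,1,0,0,0,0,0,0,1], grip_force=55)

```text
time: 4.53
position: [0.5186, -0.2633, 0.0312]
tool_rot: [0.999, 0.053, 0.0, 0.0]
ft_force: [-0.0, 0.0, 0.1]
grip_width: 0.0179
grip_force: 55.0
```

Request:
jog_arm(motion=[0,0,-0.3,0,0,0,1,0,0,-0.7,0,0,0,1,0,0,-0.8,0,0,0,1,-0.3,0,-0.8,0,0,0,1,-0.5,-0.4,-0.4,0,0,0,1,-0.5,-0.8,0,0,0,0,1,-0.3,-0.9,0,0,0,0,1,0,-0.9,0,0,0,0,1,0,-0.9,0,0,0,0,1,0,-0.9,0,0,0,0,1,0,-0.9,0,0,0,0,1,0,-0.9,0,0,0,0.5,1])

```text
time: 6.02
position: [0.4267, -0.0066, 0.1519]
tool_rot: [0.999, 0.035, 0.001, 0.0]
ft_force: [0.8, -0.0, -0.2]
grip_width: 0.0175
grip_force: 55.0
```

Request:
jog_arm(motion=[0,-0.3,0,0,0,0.63,1,0,0,0,0,0,0,1,0,0,0,0,0,0,1,0,0,0,0,0,0,1])

```text
time: 6.52
position: [0.4263, 0.0036, 0.1513]
tool_rot: [1.0, 0.014, 0.0, 0.0]
ft_force: [-0.4, -0.5, -0.1]
grip_width: 0.0175
grip_force: 55.0
```

Run:
```python
from go import *
import cv2
delta([.426,.0047,.0537],.028)
w=robot.camera("wrist");s=robot.camera("scene")
o=np.zeros((600,800,3),np.uint8)
o[:360,:480]=cv2.resize(w[:360],(480,270)).repeat(1,0)[:270].copy() if 0 else cv2.resize(w,(480,360))
o[:,480:]=cv2.resize(s[150:350,280:387],(320,600))
cv2.imwrite("pics/w2.png",o)
```

```text
t 6.53 pos [0.4263 0.0036 0.1513] w 0.0175 F [-0.37 -0.51 -0.06] gf 55.0
shift u [-0.007 -0.029  2.44 ] turn u [ 0.004 -0.009 -0.011]
```

View pics/w2.png

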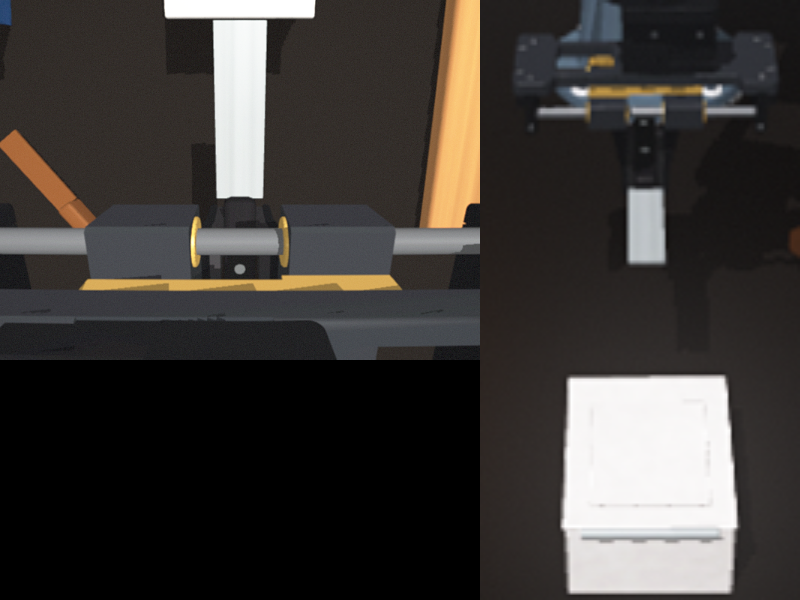

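Run:
```python
import numpy as np
from rig import robot
c=robot.calibration("wrist");T=np.linalg.inv(c["T_tool_cam"])
for x in(.11,.02):
  for y in(-.013,.013):
    for dz in(0,.01):
      p=T@[x,y,.0012+dz*(x-.0)/.11,1];print(x,y,dz,"px in composite",(np.array([c["fx"]*p[0]/p[2]+c["cx"],c["fy"]*p[1]/p[2]+c["cy"]])*.75).round(1))
```

```text
0.11 -0.013 0 px in composite [211.6  21.6]
0.11 -0.013 0.01 px in composite [213.4  27.1]
0.11 0.013 0 px in composite [265.   21.6]
0.11 0.013 0.01 px in composite [263.3  27.2]
0.02 -0.013 0 px in composite [215.3 197.5]
0.02 -0.013 0.01 px in composite [215.6 196.5]
0.02 0.013 0 px in composite [261.2 197.6]
0.02 0.013 0.01 px in composite [260.9 196.6]
```

Request:
jog_arm(motion=[0,0,0.6,0,0,0,1,0,0,0.7,0,0,0,1,0,0,0.7,0,0,0,1,0,-0.03,0.44,0,0,0,1,0,0,0,0,0,0,1,0,0,0,0,0,0,1])

```text
time: 7.38
position: [0.4262, 0.0052, 0.0539]
tool_rot: [1.0, 0.014, 0.0, 0.0]
ft_force: [-0.6, -0.1, -0.9]
grip_width: 0.0178
grip_force: 55.0
```

Request:
jog_arm(motion=[0.3,0,0,0,0,0,1,0.3,0,0,0,0,0,1,0.2,0,0,0,0,0,1,0.15,0,0,0,0,0,1,0,0,0,0,0,0,1])

```text
time: 8.0
position: [0.4644, 0.0066, 0.0536]
tool_rot: [1.0, 0.014, 0.0, 0.0]
ft_force: [-0.6, 0.4, -0.2]
grip_width: 0.0176
grip_force: 55.0
```

Run:
```python
from go import *
import cv2
delta([.464,.0057,.0537],.028)
w=robot.camera("wrist");s=robot.camera("scene")
o=np.zeros((600,800,3),np.uint8)
o[:360,:480]=cv2.resize(w,(480,360))
o[:,480:]=cv2.resize(s[180:360,290:386],(320,600))
cv2.imwrite("pics/w3.png",o)
```

```text
t 8.0 pos [0.4644 0.0066 0.0536] w 0.0176 F [-0.58  0.45 -0.24] gf 55.0
shift u [-0.011  0.022 -0.003] turn u [ 0.002 -0.008  0.005]
```

View pics/w3.png

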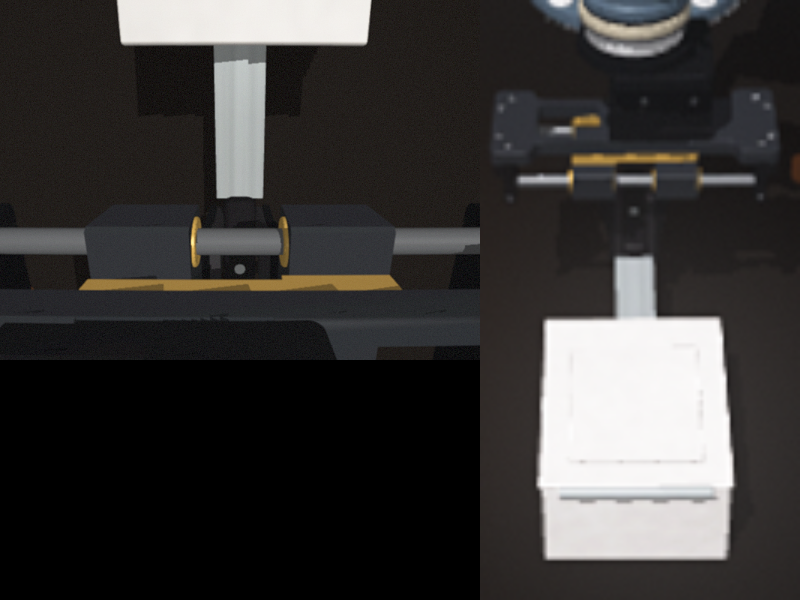

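The blade is under the lip: its shaded edge meets the lip at (240,45) and it is centred on the tin. Next I'll lift along the lid's arc.

Request:
jog_arm(motion=[0,0,-0.1,0,0,0,1,0,0,-0.1,0,0,0,1,0.02,0,-0.25,0,0,0,1,0.02,0,-0.25,0,0,0,1,0.05,0,-0.25,0,0,0,1,0.06,0,-0.24,0,0,0,1,0.09,0,-0.24,0,0,0,1,0.1,0,-0.23,0,0,0,1])

```text
time: 9.1
position: [0.4776, 0.0071, 0.1206]
tool_rot: [1.0, 0.014, -0.0, -0.0]
ft_force: [-1.7, 1.1, -1.2]
grip_width: 0.0176
grip_force: 55.0
```

Run:
```python
from go import *
import cv2
delta([.478,.0057,.120],.028)
w=robot.camera("wrist");s=robot.camera("scene")
o=np.zeros((600,800,3),np.uint8)
o[:360,:480]=cv2.resize(w,(480,360))
o[:,480:]=cv2.resize(s[180:360,290:386],(320,600))
cv2.imwrite("pics/w4.png",o)
```

```text
t 9.1 pos [0.4776 0.0071 0.1206] w 0.0176 F [-1.67  1.1  -1.18] gf 55.0
shift u [0.009 0.034 0.016] turn u [-0.001  0.001  0.002]
```

View pics/w4.png

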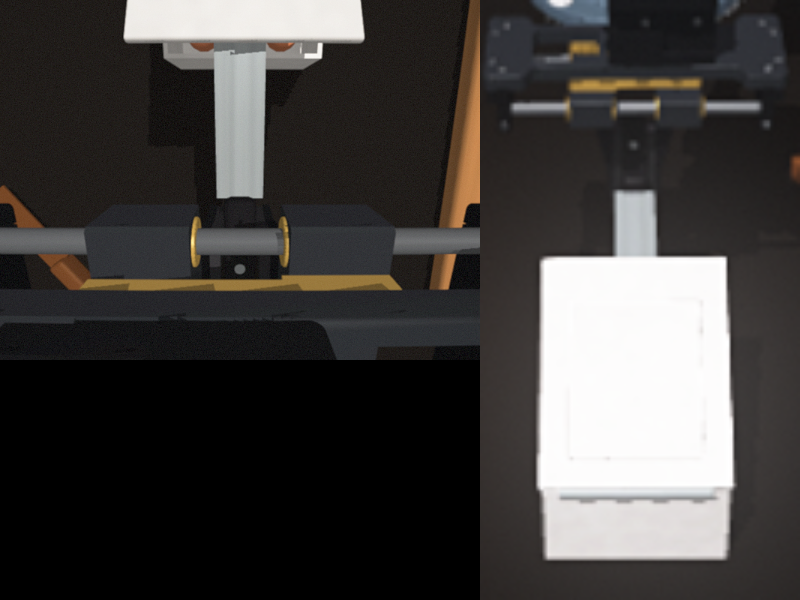

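The lid is rising: the tin's inside shows at (240,50), and the blade hasn't slipped. I'll continue the arc to about 0.9 rad, then back off down and away.

Request:
jog_arm(motion=[0.12,0,-0.22,0,0,0,1,0.13,0,-0.22,0,0,0,1,0.15,0,-0.2,0,0,0,1,0.16,0,-0.19,0,0,0,1,0.18,0,-0.17,0,0,0,1,0.19,0,-0.17,0,0,0,1,0,0,0,0,0,0,1,0,0,0,0,0,0,1])

```text
time: 10.2
position: [0.515, 0.008, 0.1668]
tool_rot: [1.0, 0.014, 0.0, 0.0]
ft_force: [-0.4, -0.9, 0.4]
grip_width: 0.0178
grip_force: 55.0
```

Request:
jog_arm(motion=[-0.2,0,0.2,0,0,0,1,-0.5,0,0.2,0,0,0,1,-0.8,0,0,0,0,0,1,-0.7,0,0,0,0,0,1,0,0,0,0,0,0,1,0,0,0,0,0,0,1])

```text
time: 10.95
position: [0.428, 0.0052, 0.1508]
tool_rot: [1.0, 0.014, 0.001, 0.0]
ft_force: [-0.7, -0.1, 0.3]
grip_width: 0.0178
grip_force: 55.0
```

Run:
```python
from go import *
import cv2
delta([.519,-.264,.1],.107)
w=robot.camera("wrist");s=robot.camera("scene")
o=np.zeros((600,800,3),np.uint8)
o[:360,:480]=cv2.resize(w,(480,360))
o[:,480:]=cv2.resize(s[180:360,290:386],(320,600))
cv2.imwrite("pics/w5.png",o)
```

```text
t 10.95 pos [0.428  0.0052 0.1508] w 0.0178 F [-0.67 -0.05  0.32] gf 55.0
shift u [2.085 6.79  1.279] turn u [ 0.008 -0.03  -1.136]
```

View pics/w5.png

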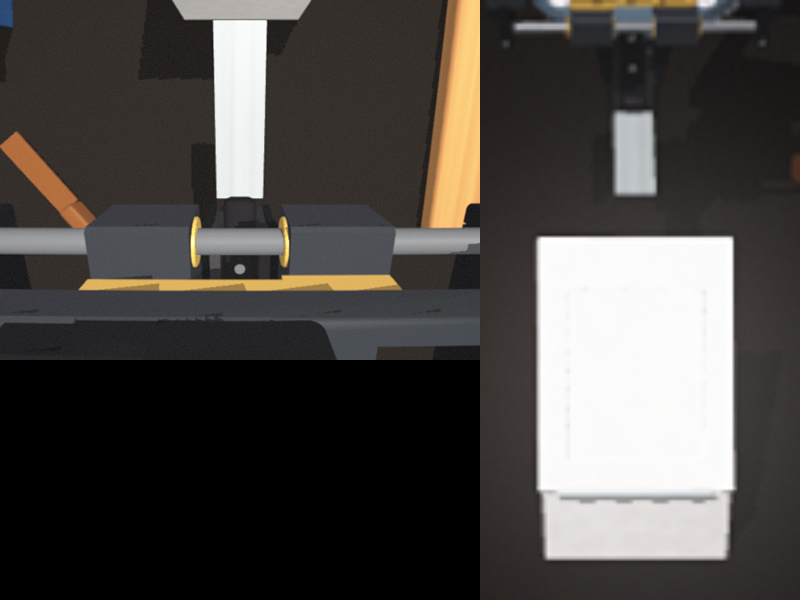

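Run:
```python
from fit import *
p=(.6442,.0108,.028);c,s=np.cos(p[2]),np.sin(p[2])
for th in(.6,.7,.8,.9,1.0):
    X=[]
    for Y in(-.057,.057):
        x=.065-.148*np.cos(th)-.004*np.sin(th);z=.0605+.148*np.sin(th)+.004*np.cos(th)
        X.append([p[0]+c*x-s*Y,p[1]+s*x+c*Y,z])
    print(th,proj("scene",X).round(1).tolist())
print("seen ~ (307.1,251.1) (365.9,251.1)")
```

```text
0.6 [[307.7, 252.5], [363.5, 252.2]]
0.7 [[307.4, 250.7], [364.0, 250.4]]
0.8 [[307.1, 249.6], [364.5, 249.3]]
0.9 [[306.8, 249.2], [365.0, 248.9]]
1.0 [[306.5, 249.6], [365.5, 249.3]]
seen ~ (307.1,251.1) (365.9,251.1)
```

Request:
jog_arm(motion=[0,0.5,0,0,0,0,1,0,0.8,0,0,0,0,1,0,0.9,0,0,0,0,1,0,0.9,0,0,0,0,1,0.2,0.9,0,0,0,0,1,0.5,0.9,0,0,0,0,1,0.6,0.9,0,0,0,0,1,0.5,0.7,0.3,0,0,-0.3,1,0.29,0.29,0.5,0,0,-0.5,1,0,0,0.48,0,0,-0.34,1,0,0,0,0,0,0,1,0,0,0,0,0,0,1])

```text
time: 12.55
position: [0.5186, -0.2635, 0.0999]
tool_rot: [0.999, 0.054, 0.0, 0.0]
ft_force: [0.1, -0.7, -0.1]
grip_width: 0.0178
grip_force: 55.0
```

Run:
```python
from go import *
delta([.519,-.264,.0322],.107)
```

```text
t 12.55 pos [ 0.5186 -0.2635  0.0999] w 0.0178 F [ 0.06 -0.72 -0.11] gf 55.0
shift u [0.007 0.012 1.691] turn u [ 0.007 -0.008  0.008]
```

Request:
jog_arm(motion=[0,0,0.5,0,0,0,1,0,0,0.6,0,0,0,1,0,0,0.4,0,0,0,1,0,0,0.15,0,0,0,1,0,0,0.03,0,0,0,1,0,0,0,0,0,0,1,0,0,0,0,0,0,1])

```text
time: 13.42
position: [0.5185, -0.2636, 0.033]
tool_rot: [0.999, 0.054, 0.0, 0.0]
ft_force: [0.4, -0.5, -0.3]
grip_width: 0.0175
grip_force: 55.0
```

Request:
jog_arm(motion=[0,0,0,0,0,0,0.5,0,0,0,0,0,0,0,0,0,0,0,0,0,-1,0,0,0,0,0,0,-1,0,0,0,0,0,0,-1,0,0,0,0,0,0,-1,0,0,0,0,0,0,-1,0,0,0,0,0,0,-1])

```text
time: 14.42
position: [0.5181, -0.2633, 0.0323]
tool_rot: [0.999, 0.054, -0.0, -0.0]
ft_force: [-0.7, 0.2, 0.5]
grip_width: 0.0824
grip_force: 0.0
```

Request:
jog_arm(motion=[0,0,-0.4,0,0,0,-1,0,0,-0.8,0,0,0,-1,0,0,-0.9,0,0,0,-1,0,0,-0.9,0,0,0,-1,0,0.5,-0.6,0,0,0,-1,0,0.9,0,0,0,0,-1,0,0.9,0,0,0,0,-1,0,0.9,0,0,0,0,-1,0,0.5,0,0,0,0,-1,0,0,0,0,0,0,-1,0,0,0,0,0,0,-1])

```text
time: 15.8
position: [0.5337, -0.4093, 0.1767]
tool_rot: [0.999, 0.054, -0.0, -0.001]
ft_force: [0.2, -0.1, 0.4]
grip_width: 0.0869
grip_force: 0.0
```

Run:
```python
from fit import *
from go import delta
delta([.5,-.4,.2],.107)
p=(.6442,.0108,.028);c,s=np.cos(p[2]),np.sin(p[2])
for th in(.6,.7,.8,.9,1.0):
    x=.065-.148*np.cos(th);z=.0605+.148*np.sin(th)
    print(th,[ (proj("top",[[p[0]+c*x-s*Y,p[1]+s*x+c*Y,z]])[0]-[230,100]).round(1)*4 for Y in(-.057,.057)])
o=np.zeros((600,800,3),np.uint8)
t=robot.camera("top");q=robot.camera("scene")
o[:480,:440]=cv2.resize(t[100:220,230:340],(440,480),interpolation=cv2.INTER_CUBIC)
o[:360,450:]=cv2.resize(q[200:380,130:380],(350,252))[:360] if 0 else np.vstack([cv2.resize(q[200:380,130:380],(350,252)),np.zeros((108,350,3),np.uint8)])
cv2.imwrite("pics/w6.png",o)
```

```text
t 15.8 pos [ 0.5337 -0.4093  0.1767] w 0.0869 F [ 0.23 -0.11  0.35] gf 0.0
shift u [-0.812 -0.323 -0.581] turn u [-0.015  0.005  0.013]
0.6 [array([358., 302.]), array([144.8, 313.2])]
0.7 [array([357.2, 279.2]), array([142. , 290.8])]
0.8 [array([356. , 254.8]), array([139.2, 266. ])]
0.9 [array([354.8, 228.4]), array([136.8, 240. ])]
1.0 [array([353.2, 200.8]), array([134.4, 212.4])]
```

View pics/w6.png

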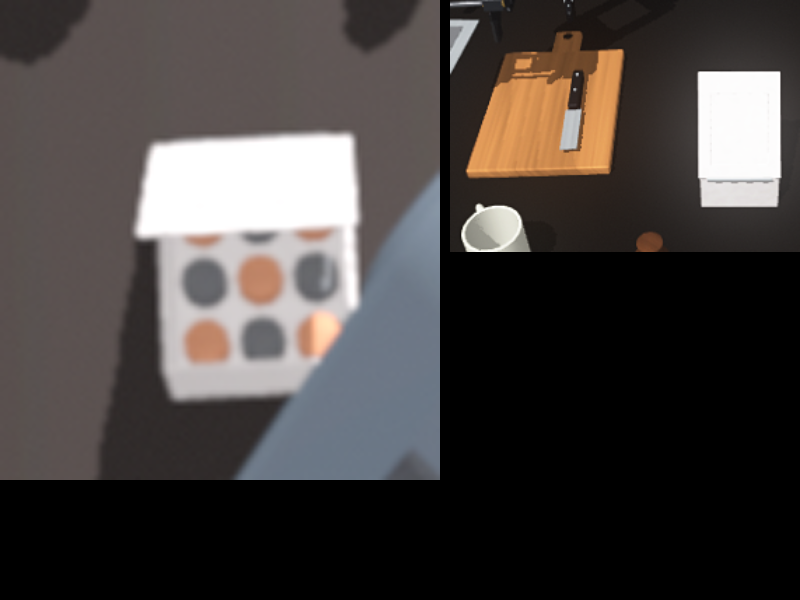

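The lid's front edge is at rows 225–238 in this crop, which puts it at about 0.9 rad. The knife lies flat on the board and the arm is clear, so I'll hand in.

```bash
python3 -c "
from rig import robot
print(robot.hand_in())"
```

```text
the job is handed in; nothing more can be done
None
```

The job is handed in at about 16 s: the white lid is open about 0.9 rad (about 52°), the knife lies flat back on the board, the blue tin was never approached, and the arm is clear; no verdict was returned.

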